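Set out the garage shelf for the wiper job

ROBOT

A 6-joint arm with a two-finger parallel gripper is mounted at the origin on the work surface. World frame = base frame: x ahead of the robot, y to its left, z up, the work surface at z = 0. Lengths are in mm, angles in rad, forces in N, time in s.
With the tool pointing down it reaches from about 275 to 1000 mm from the base axis. Payload 8.4 kg.
Tool frame: the origin (TCP) lies midway between the tips of the shut fingers; the grasp point (between the pads) lies 19 mm behind it; z points along the fingers, y is the line along which they close (so a half turn about z gives the same grasp; the last joint's range is limited). The gripper opens to 85 mm and grips with 20 to 120 N. Pads are 22 mm wide; open, the fingers measure 114 mm over their backs; the gripper's body (76 mm by 85 mm) begins 54 mm behind the grasp point. The pads swing forward as they close: fully open they stand 13 mm farther back than shut.
Start: joints at [-1.222, 0.353, 1.633, -0, 1.155, -0.002], TCP at [214.779, -586.939, 231.281] pointing down, gripper open.
Joint ranges: [-2.63, 2.63], [-0.92, 2.1], [0.06, 2.66], [-1.3, 4.44], [0, 2.69], [-3.02, 3.02]. Speed limits (rad/s): [2.22, 2.22, 2.79, 3.14, 3.14, 3.14].

INTERFACE

Orientations are given as [roll, pitch, yaw] about the fixed x, y, z axes, in that order (R = Rz(yaw) Ry(pitch) Rx(roll)).
In Python, from rig import r gives the robot as it stands.
- The arm moves only by the shell command python3 -m inch 'ROWS' [OPENING] [FORCE]. ROWS is JSON, a list that holds one entry, the list of rows, each a list of 6 numbers: the shift along the tool's x, y, z scaled (see below), then the turn, a rotation vector about the tool's x, y, z scaled (see below). In form: [[[tx, ty, tz, wx, wy, wz], ...]]. A call has 1 to 8 rows; each row is the pose to reach, as a shift and turn from the pose commanded when the call began, along the tool's axes at that moment, turning the shorter way round; what a row does not reach only later rows make up. The controller multiplies each number of a shift by 20 cm and each number of a turn by pi rad. A row lasts 1/12 s, in which the tool goes at most 41.7 mm and 7.16 degrees, less where a joint would pass 70% of its speed; a pose out of reach is approached as far as the arm can. A call with a number of a shift or a turn outside -1 to 1 is refused whole. A call with a gripper value outside its range is refused whole. OPENING is the gripper's target within -1 to 1 (fully open at 1, half-way at 0, shut at -1), set as the call begins (- or left out, the last holds). The fingers move at their own pace and stop on an object; FORCE is the grip in N (left out, the last holds). Time passes only in rows, so rows that repeat a pose let the fingers close. It gives the time, the measured TCP pose, the force, the opening and the grip force at its end, in the units of the state.
- r.sense(): the state, without advancing time (a new reading comes with each control period).
- r.grab_frame(name): name is "scene" or "top"; returns the picture (400x640x3 uint8, red, green, blue); there is no depth.
- r.camera_info(name): a dict with "K" (3x3 intrinsics, pixels), "rvec" (rotation vector, rad) and "tvec" (3), from world to camera coordinates, as OpenCV has them. Camera axes: x right, y down, z forward; pixel columns grow to the right and rows downward; lengths in mm; the calibration is good to about 2 mm. A picture is of the moment at which its call begins. camera_info takes no time and is no camera call.
- r.sign_off(): hands the job in; it is judged then, once.
The state is a dict: "clock": time; "qpos": joint angles; "qvel": joint speeds; "joint_efforts": joint torques, N m; "eef_pos": TCP position; "tcp_rot": TCP orientation; "contact_force": force on the tool from outside, world axes, zero at the start; "wrist_torque": the same for the moment, N m; "opening": opening from 0.0 (shut) to 1.0 (fully open); "grasp_force": force on a finger pad.
Only numpy, scipy, OpenCV 4.12 (cv2) and the standard library are available. Lean on these libraries where they do the work, as an engineer would, in place of code of your own. Each camera call takes 0.05 s, during which the arm holds its last target. There are 200 camera calls.

TASK

Set out the shelf for the next job: on the large flat L bracket, left where it lies, stack the medium and then the small one, each turned half a turn from the one below (arms pointing the opposite way) with their inside corners over one another, so that they cross squarely and the pile balances. Lay the squeegee flat on top of the green tier stack, its grip point (on the handle, a thumb's width behind the blade head) over the middle of the roof and its handle along the roof's longer side, either way round, and stand the spray bottle on the mat midway between the tier stack and the mug. Leave the tier stack, the mug, the can and the carton where they are.

Things in the scene. Friction and masses are not known exactly. Their poses are not given: they have to be found in the camera images.
- bracket_large_mid (a point): loose flat L bracket, black cast metal: two equal arms 108 mm long outside, 34 wide, 10 thick, about 200 g. Point: centre of its 108 mm square outline (in the gap between the arms), 5 mm over its underside. Arms lie along the outline's -y edge (pointing +x) and -x edge (pointing +y); outer corner (-54, -54), inside corner (-20, -20) mm; z up. Base of the pile.
- bracket_medium_mid (a point): loose flat L bracket, black cast metal: two equal arms 88 mm long outside, 30 wide, 10 thick, about 120 g. Point: centre of its 88 mm square outline (in the gap between the arms), 5 mm over its underside. Arms lie along the outline's -y edge (pointing +x) and -x edge (pointing +y); outer corner (-44, -44), inside corner (-14, -14) mm; z up. Grip across an arm.
- bracket_small_mid (a point): loose flat L bracket, black cast metal: two equal arms 68 mm long outside, 26 wide, 10 thick, about 80 g. Point: centre of its 68 mm square outline (in the gap between the arms), 5 mm over its underside. Arms lie along the outline's -y edge (pointing +x) and -x edge (pointing +y); outer corner (-34, -34), inside corner (-8, -8) mm; z up. Grip across an arm.
- squeegee_mid (a point): yellow T-shaped squeegee lying flat, 14 mm thick, about 60 g. Point: its grip point, near its balance, on the handle's centreline, 7 mm over its underside. x runs along the handle (24 mm wide), which ends at x = +72 mm; the head is a crossbar 100 mm long (y) from x = -38 to -18; the white silicone edge ends at x = -44 mm. z up.
- bottle_mid (a point): empty white spray bottle, upright, 178 mm tall, about 80 g. Point: on its axis, 89 mm over its foot. Round body 60 mm across up to 105 mm over the foot; on top a spray-head block 24 mm wide (y), from x = -27 to +33 mm, 150 to 178 mm over the foot, good to grip across y; nozzle and trigger at +x; z up.
- tiers: stack of three interlocked green plastic tiers (one rigid 1.2 kg piece) holding black clips, standing on one end of the mat; 120 mm in x, 100 mm in y (108 over the ledges lower down), 114 mm high, with a flat closed roof. Origin at the centre of its underside, z up; its underside is 4 mm above the shelf.
- mug: white ceramic mug on the other end of the mat, 84 mm across, 95 mm tall, handle reaching 71 mm from the axis at its +y, trim tools sticking up to 126 mm. Origin at the centre of its underside, on the axis.
- mat: fixed black rubber mat, 130 mm (x) by 360 mm (y), 4 mm thick. Origin at the centre of its underside; the tier stack and the mug stand on its centreline 130 mm either side of this centre (which of them is on which side changes).
- can: bystander: closed metal can, 60 mm across, 75 mm tall; origin at the centre of its underside.
- carton: bystander: small cardboard carton 60 x 90 mm, 50 mm tall; origin at the centre of its underside.
Mind the look-alikes: they are no part of the job. Of the things like the part that bears bottle_mid, leave any that is blue or yellow; of the rest the smaller one is meant.

How it is judged (in metres and radians):
At the end, for the whole second after the job is handed in: Brackets flat in a pile large, medium, small, each half a turn from the one below (12 deg), inside corners within 12 mm in x and y; squeegee flat on the tier roof, grip point within 14 mm of its centre, handle lengthwise (12 deg); bottle upright on the mat within 15 mm of its centre; all at rest (x of bracket_medium_mid in the frame of bracket_large_mid between -0.046 and -0.022 m and y of bracket_medium_mid in the frame of bracket_large_mid between -0.046 and -0.022 m and x of bracket_large_mid in the frame of bracket_medium_mid between -0.046 and -0.022 m and y of bracket_large_mid in the frame of bracket_medium_mid between -0.046 and -0.022 m and z of bracket_medium_mid in the frame of bracket_large_mid between 0.006 and 0.014 m and angle between the x axis of bracket_medium_mid and the x axis of bracket_large_mid, either way round below 0.21 rad and angle between each of bracket_medium_mid, bracket_small_mid, squeegee_mid, bottle_mid's own z axis and vertical below 0.08 rad and x of bracket_small_mid in the frame of bracket_medium_mid between -0.034 and -0.01 m and y of bracket_small_mid in the frame of bracket_medium_mid between -0.034 and -0.01 m and x of bracket_medium_mid in the frame of bracket_small_mid between -0.034 and -0.01 m and y of bracket_medium_mid in the frame of bracket_small_mid between -0.034 and -0.01 m and z of bracket_small_mid in the frame of bracket_medium_mid between 0.006 and 0.014 m and angle between the x axis of bracket_small_mid and the x axis of bracket_medium_mid, either way round below 0.21 rad and horizontal distance between squeegee_mid and tiers below 0.014 m and angle between the x axis of squeegee_mid and the x axis of tiers, either way round below 0.21 rad and z of squeegee_mid in the frame of tiers between 0.117 and 0.125 m and horizontal distance between bottle_mid and mat below 0.015 m and height (world z) of bottle_mid between 0.088 and 0.098 m and linear speed of each of bracket_medium, bracket_small, squeegee, bottle below 0.02 m/s); the robot touches nothing.
It fails at once if the large bracket is shifted by more than 20 mm (distance of bracket_large_mid from where it was at the start of the episode above 0.02 m).
It fails at once if the tier stack, the mug, the can or the carton is shifted by more than 15 mm (distance of any of tiers, mug, can, carton from where it was at the start of the episode above 0.015 m).
It also fails if it takes over 128 s, if anything falls off the work surface, if the arm or the gripper's body presses on something with over 40 N, if the wrist force passes 120 N, or if a joint passes its speed limit or range.

## Working session

There is one attempt and no reset: what is moved stays moved. The work goes in short steps, Python scripts to look and compute and a shell command to move; the robot and the scene stay as the last step left them, time stands still between calls to the robot, and variables do not carry over. Pictures are saved under pics/ and viewed, at most 14 in all, crops included, and the job is handed in when it is done.

```bash
ls; mkdir -p pics; python3 - <<'E'
from rig import r
import cv2,numpy as np
for n in("top","scene"):
    im=r.grab_frame(n);cv2.imwrite(f"pics/{n}0.png",im[...,::-1]);print(r.camera_info(n))
print(r.sense())
E
```

```text
pics
{'K': array([[475.57218303,   0.        , 320.06672425],
       [  0.        , 475.57218303, 199.89924014],
       [  0.        ,   0.        ,   1.        ]]), 'rvec': array([ 2.19648118, -2.16179878,  0.10524779]), 'tvec': array([ -75.16585267,  539.42041988, 1550.95919441])}
{'K': array([[426.12356283,   0.        , 313.25887255],
       [  0.        , 426.12356283, 195.67790767],
       [  0.        ,   0.        ,   1.        ]]), 'rvec': array([ 1.90647572,  1.8039419 , -0.60968035]), 'tvec': array([  49.44073896, -369.31298669, 1571.68740033])}
{'clock': 0.1, 'qpos': array([-1.22240556e+00,  3.53598672e-01,  1.63406184e+00,  1.19458992e-05,
        1.15519510e+00, -2.38359502e-03]), 'qvel': array([-0.00299715, -0.0016187 , -0.00100453,  0.00149674, -0.00232586,
       -0.00061587]), 'joint_efforts': array([ 3.88171065e-04, -6.06355405e+01, -3.42824507e+01,  5.68182531e-05,
        4.01126061e-03,  1.82204059e-05]), 'eef_pos': array([ 214.63265009, -586.53448316,  230.62350953]), 'tcp_rot': array([-3.14032973e+00, -1.39332206e-05,  3.50769525e-01]), 'contact_force': array([-0.96241011,  0.27642115, -1.11549333]), 'wrist_torque': array([-0.02548878, -0.03858882,  0.01484974]), 'grasp_force': 0.0, 'opening': 0.9991079678082612}
```

View pics/top0.png

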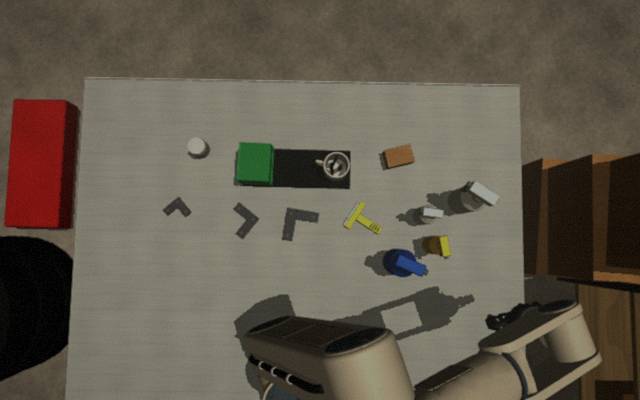

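View pics/scene0.png

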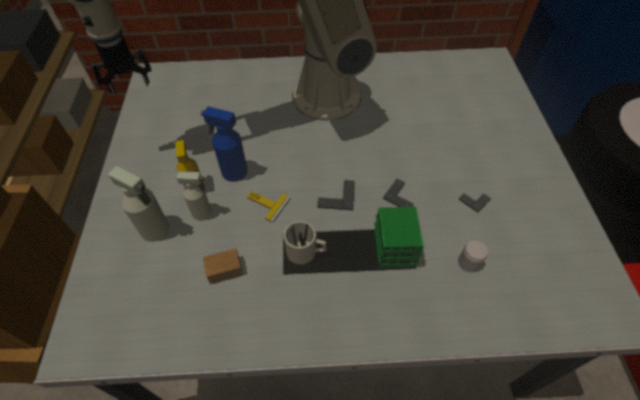

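The top view shows, from left to right: brackets small (177,206), medium (245,220) and large (300,222), the tier stack (256,164) and the mug (336,166). The squeegee is at (362,218) and the carton at (398,156).

Bottle candidates in the top view:
- Big white at (478,195)
- Small white at (430,213)
- Yellow at (438,245)
- Blue at (403,263)

By the description I choose the smaller white one at (430,213), which is at (195,195) in the scene view. The other look-alike pairs are the can (197,147) against the mug, and the three brackets against each other, told apart by size. Next I check the choice in a close crop and measure.

```bash
cat > h.py <<'E'
import cv2,numpy as np
from rig import r
from scipy.spatial.transform import Rotation as Ro
C={n:r.camera_info(n) for n in("top","scene")}
def ray(n,px):
    c=C[n];R=cv2.Rodrigues(c["rvec"])[0];p=np.atleast_2d(np.float64(px))
    d=np.c_[p,np.ones(len(p))]@np.linalg.inv(c["K"]).T@R
    return -R.T@c["tvec"],d
def onz(n,px,z):
    o,d=ray(n,px);return (o+d*((z-o[2])/d[:,2:]))[:,:2]
def proj(n,P):
    c=C[n];return cv2.projectPoints(np.float64(P).reshape(-1,1,3),c["rvec"],c["tvec"],c["K"],None)[0][:,0]
def blob(mask,seed):
    k,lab,st,ce=cv2.connectedComponentsWithStats(mask.astype(np.uint8))
    d=[np.hypot(*(ce[i]-seed)) if st[i,4]>20 else 1e9 for i in range(1,k)]
    return lab==1+int(np.argmin(d))
def moments(n,m,z):
    """centroid, principal axis angle (largest variance), variances, points of mask pixels on plane z"""
    v,u=np.nonzero(m);P=onz(n,np.c_[u,v],z);c=P.mean(0);w,V=np.linalg.eigh(np.cov((P-c).T))
    return c,np.arctan2(V[1,1],V[0,1]),w,P
def L(n,m,z,W):
    """L bracket on plane z: yaw of its x axis and outline centre, from centroid and symmetry diagonal"""
    c,a,w,P=moments(n,m,z)
    s,t={108:34,88:30,68:26}[W],None
    t=s;A=2*W*t-t*t;g=(W*t*(W/2)+(W-t)*t*(t/2))/A-W/2   # centroid in own frame (g,g), g<0
    # principal long axis is across the diagonal; diagonal a+90deg, pointing away from outer corner
    dv=np.array([-np.sin(a),np.cos(a)]);q=(P-c)@dv
    if (q**3).mean()>0 if False else abs(q.min())>abs(q.max()) and False: dv=-dv
    box=cv2.minAreaRect(np.float32(P));bc=np.array(box[0])
    # arm tips lie at the open end: points far along long axis have mean q of the open side
    l=(P-c)@np.array([np.cos(a),np.sin(a)]);far=abs(l)>0.8*abs(l).max()
    if q[far].mean()<0: dv=-dv
    yaw=np.arctan2(dv[1],dv[0])-np.pi/4
    return c-dv*g*np.sqrt(2),(yaw+np.pi)%(2*np.pi)-np.pi,len(P)
E
python3 - <<'E'
from h import *
im={n:cv2.imread(f"pics/{n}0.png") for n in C}
a=cv2.resize(im["top"][135:285,160:500],None,fx=2.35,fy=2.35,interpolation=cv2.INTER_CUBIC)
b=cv2.resize(im["scene"][100:270,100:430],None,fx=1.4,fy=1.4,interpolation=cv2.INTER_CUBIC)
b=cv2.copyMakeBorder(b,0,0,0,a.shape[1]-b.shape[1],cv2.BORDER_CONSTANT)
cv2.imwrite("pics/crop1.png",np.vstack([a,b]));print(a.shape,b.shape)
t=im["top"].astype(int)
for p in[(300,222),(245,220),(177,206),(310,170),(256,164),(362,218),(200,240),(430,213),(437,212)]:print(p,t[p[1],p[0]])
for n in C: print(n,-cv2.Rodrigues(C[n]["rvec"])[0].T@C[n]["tvec"])
E
```

```text
(352, 799, 3) (238, 799, 3)
(300, 222) [114 133 133]
(245, 220) [ 88 101 105]
(177, 206) [47 51 50]
(310, 170) [24 27 29]
(256, 164) [45 96 40]
(362, 218) [ 54 158 158]
(200, 240) [121 135 135]
(430, 213) [155 159 157]
(437, 212) [156 162 158]
top [ 400.0762809   -56.21403014 1593.38559985]
scene [1227.44200201  -95.57695809 1045.60457629]
```

View pics/crop1.png

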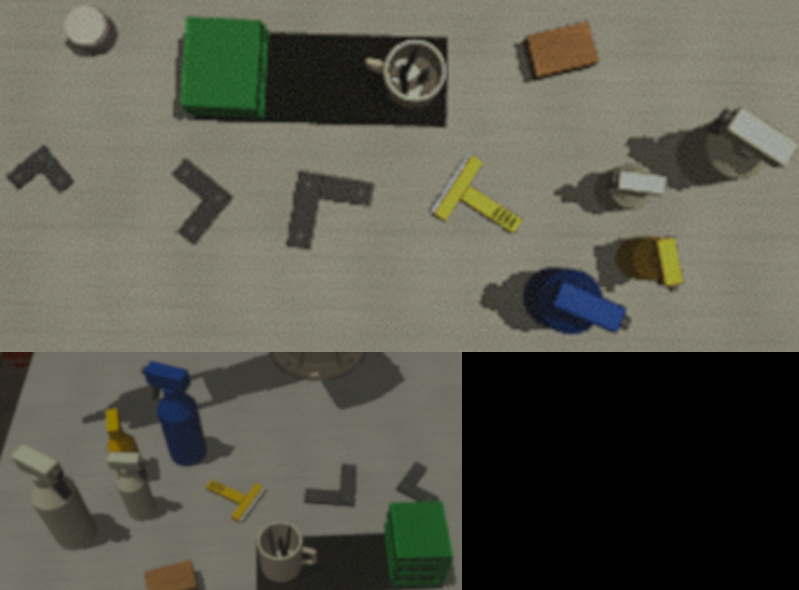

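The crop confirms the small white bottle: grey-white body and white block head at crop (640,182), which is top (432,212). It is smaller than the white one at top (480,193). The L brackets and the squeegee (head up-left, handle down-right) are clear.

```bash
python3 - <<'E'
s=open("h.py").read();i=s.index("    s,t={108");j=s.index("    # arm tips")
s=s[:i]+'''    t={108:34,88:30,68:26}[W];g=(W*t*(W/2)+(W-t)*t*(t/2))/(2*W*t-t*t)-W/2   # centroid at (g,g), g<0
    dv=np.array([-np.sin(a),np.cos(a)]);q=(P-c)@dv
'''+s[j:]
s+='''
def grab(n,name=None):
    im=r.grab_frame(n)
    if name: cv2.imwrite(f"pics/{name}.png",im[...,::-1])
    return im[...,::-1].astype(int)
def dark(t,th=78): return t.max(2)<th
def yellow(t): return (t[...,2]>t[...,0]*1.6)&(t[...,1]>t[...,0]*1.4)&(t[...,2]>60)
def green(t): return (t[...,1]>t[...,2]*1.5)&(t[...,1]>t[...,0]*1.5)
def rect(n,m,z):
    P=moments(n,m,z)[3];return cv2.minAreaRect(np.float32(P))
'''
open("h.py","w").write(s)
E
python3 - <<'E'
from h import *
t=cv2.imread("pics/top0.png").astype(int);s=cv2.imread("pics/scene0.png").astype(int)
for W,p in((108,(297,220)),(88,(246,220)),(68,(177,205))):
    for th in(72,80,88): print("L top",W,th,L("top",blob(dark(t,th),p),10,W), "area",2*W*{108:34,88:30,68:26}[W]-{108:34,88:30,68:26}[W]**2, )
px=(3.2**2)
for W,p in((108,(340,197)),(88,(398,194)),(68,(476,202))):
    print("L scene",W,L("scene",blob(dark(s,75),p),10,W))
for n,im,p in(("top",t,(362,218)),("scene",s,(268,206))):
    m=blob(cv2.morphologyEx(yellow(im).astype(np.uint8),cv2.MORPH_CLOSE,np.ones((3,3))),p)
    c,a,w,P=moments(n,m,14);print("sq",n,c,a,w,len(P)); q=(P-c)@[np.cos(a),np.sin(a)];print(q.min(),q.max())
mt=blob(t.max(2)<48,(312,168));print("mat",rect("top",mt,4))
ro=blob(green(t)&(t[...,1]>88),(256,164));print("roof",rect("top",ro,118))
hd=blob(t.min(2)>140,(432,212));print("head",rect("top",hd,178),moments("top",hd,178)[:3])
hs=blob(s.min(2)>125,(190,178));print("head scene",rect("scene",hs,178),hs.sum())
E
```

```text
L top 108 72 (array([ 4.54346875e+02, -8.24224354e-02]), np.float64(3.003149812113234), 504) area 6188
L top 108 80 (array([454.40806535,  -0.47116807]), np.float64(3.0012270193234825), 527) area 6188
L top 108 88 (array([454.28910517,  -0.82523335]), np.float64(2.9938145002143255), 548) area 6188
L top 88 72 (array([469.18027157, 197.7450891 ]), np.float64(0.9192583312794698), 357) area 4380
L top 88 80 (array([468.81089704, 197.84149221]), np.float64(0.9056150816510593), 372) area 4380
L top 88 88 (array([469.34952352, 197.56498544]), np.float64(0.9046733040402346), 396) area 4380
L top 68 72 (array([498.29442311, 410.3518173 ]), np.float64(2.2768439328174797), 244) area 2860
L top 68 80 (array([498.02166766, 409.81614987]), np.float64(2.2940510194356154), 256) area 2860
L top 68 88 (array([498.1657507 , 409.64554542]), np.float64(2.2657625623484448), 269) area 2860
L scene 108 (array([462.33552632,  -5.60299283]), np.float64(2.982118673175118), 545)
L scene 88 (array([475.37408253, 193.67675356]), np.float64(0.7935064393154523), 376)
L scene 68 (array([503.325603  , 405.50102677])
[... 402 characters left out ...]
((651.036376953125, 145.4084014892578), (99.38694763183594, 117.21036529541016), 88.0090103149414)
head ((495.173828125, -402.4541931152344), (51.694297790527344, 18.231361389160156), 83.77706146240234) (array([ 495.1221319 , -402.74810897]), np.float64(1.4667458815745738), array([ 28.16151788, 231.19872426]))Traceback (most recent call last):
  File "<stdin>", line 14, in <module>
  File "h.py", line 16, in blob
    return lab==1+int(np.argmin(d))
                      ~~~~~~~~~^^^
    return _wrapfunc(a, 'argmin', axis=axis, out=out, **kwds)
    return _wrapit(obj, method, *args, **kwds)
    result = getattr(arr, method)(*args, **kwds)
ValueError: attempt to get argmin of an empty sequence
```

```bash
cat >> h.py <<'E'
def plan(*wps):
    """from the measured pose, per waypoint (x,y,z,yaw) with tool down: shift and turn in the move's units, rows needed"""
    s=r.sense();p=np.array(s["eef_pos"]);R=Ro.from_euler("xyz",s["tcp_rot"])
    for w in wps:
        T=Ro.from_euler("xyz",[np.pi,0,w[3]]);d=R.inv().apply(np.array(w[:3])-p);a=(R.inv()*T).as_rotvec()
        n=max(np.linalg.norm(d)/41.7,np.degrees(np.linalg.norm(a))/7.16)
        print(w,"->",[round(float(v),3) for v in np.r_[d/200,a/np.pi]],"rows %.1f"%n)
        p,R=np.array(w[:3]),T
def here():
    s=r.sense();print(round(s["clock"],1),np.round(s["eef_pos"],1),np.round(s["tcp_rot"],3),"q6 %.2f"%s["qpos"][5],"op %.3f gf %.1f"%(s["opening"],s["grasp_force"]),np.round(s["contact_force"],1))
E
python3 - <<'E'
from h import *
t=cv2.imread("pics/top0.png").astype(np.uint8)
g=cv2.cvtColor(t,cv2.COLOR_BGR2GRAY)[135:200,300:365]
c=cv2.HoughCircles(cv2.resize(g,None,fx=4,fy=4,interpolation=cv2.INTER_CUBIC),cv2.HOUGH_GRADIENT,1,200,param1=80,param2=20,minRadius=40,maxRadius=70)
print("rim",[ (onz("top",[(x/4-.4+300,y/4-.4+135)],99),rr/4*3.1) for x,y,rr in c[0]])
print("squeegee axis grip 1.0153; grip pt", np.array([478.03,-207.59])+0.56*np.array([np.cos(1.0153),np.sin(1.0153)]))
ti=t.astype(int)
# tool y across the handle => tool x along it: yaw = 1.015
plan((300,-450,400,.6),(478.3,-207.1,150,1.015),(478.3,-207.1,2,1.015))
here()
E
```

```text
rim [(array([[ 648.48109285, -115.6399506 ]]), np.float32(41.385))]
squeegee axis grip 1.0153; grip pt [ 478.32532444 -207.11420227]
(300, -450, 400, 0.6) -> [0.635, -0.496, -0.846, -0.0, -0.0, -0.079] rows 5.6
(478.3, -207.1, 150, 1.015) -> [1.422, -0.499, 1.25, 0.0, 0.0, -0.132] rows 9.4
(478.3, -207.1, 2, 1.015) -> [0.0, -0.0, 0.74, 0.0, 0.0, 0.0] rows 3.5
0.1 [ 214.6 -586.5  230.6] [-3.14  -0.     0.351] q6 -0.00 op 0.999 gf 0.0 [-1.   0.3 -1.1]
```

```bash
python3 - <<'E'
from h import *
plan((300,-450,390,.6),(400,-310,390,.8),(478.3,-207.1,300,1.015),(478.3,-207.1,120,1.015))
E
```

```text
(300, -450, 390, 0.6) -> [0.635, -0.495, -0.796, -0.0, -0.0, -0.079] rows 5.4
(400, -310, 390, 0.8) -> [0.808, -0.295, -0.0, -0.0, 0.0, -0.064] rows 4.1
(478.3, -207.1, 300, 1.015) -> [0.642, -0.078, 0.45, 0.0, 0.0, -0.068] rows 3.8
(478.3, -207.1, 120, 1.015) -> [0.0, -0.0, 0.9, 0.0, 0.0, 0.0] rows 4.3
```

```bash

python3 -m inch '[[[0,0,-0.4,0,0,0],[0.635,-0.495,-0.796,0,0,-0.079],[0.635,-0.495,-0.796,0,0,-0.079],[0.635,-0.495,-0.796,0,0,-0.079],[0.635,-0.495,-0.796,0,0,-0.079],[0.635,-0.495,-0.796,0,0,-0.079],[0.635,-0.495,-0.796,0,0,-0.079]]]' 0.2 30
python3 -m inch '[[[0.808,-0.295,0,0,0,-0.064],[0.808,-0.295,0,0,0,-0.064],[0.808,-0.295,0,0,0,-0.064],[0.808,-0.295,0,0,0,-0.064],[0.808,-0.295,0,0,0,-0.064]]]'
python3 -m inch '[[[0.642,-0.078,0.45,0,0,-0.068],[0.642,-0.078,0.45,0,0,-0.068],[0.642,-0.078,0.45,0,0,-0.068],[0.642,-0.078,0.45,0,0,-0.068],[0.642,-0.078,0.45,0,0,-0.068]]]'
python3 -m inch '[[[0,0,0.9,0,0,0],[0,0,0.9,0,0,0],[0,0,0.9,0,0,0],[0,0,0.9,0,0,0],[0,0,0.9,0,0,0],[0,0,0.9,0,0,0],[0,0,0.9,0,0,0]]]'
python3 - <<'E'
from h import *
here();plan((478.3,-207.1,20,1.015),(478.3,-207.1,2,1.015))
E
```

```text
clock: 0.68
eef_pos: [302.8, -448.0, 395.0]
tcp_rot: [3.136, -0.002, 0.602]
contact_force: [0.9, -0.9, -0.1]
opening: 0.6
grasp_force: 0.0
clock: 1.1
eef_pos: [402.6, -306.2, 389.8]
tcp_rot: [-3.14, -0.002, 0.803]
contact_force: [-0.2, -0.4, 0.0]
opening: 0.6
grasp_force: 0.0
clock: 1.52
eef_pos: [478.5, -203.9, 295.8]
tcp_rot: [-3.135, -0.0, 1.016]
contact_force: [-0.8, 1.5, -0.8]
opening: 0.6
grasp_force: 0.0
clock: 2.1
eef_pos: [478.0, -208.1, 120.1]
tcp_rot: [-3.14, 0.001, 1.013]
contact_force: [0.2, 0.1, -0.0]
opening: 0.6
grasp_force: 0.0
2.1 [ 478.  -208.1  120.1] [-3.140e+00  1.000e-03  1.013e+00] q6 0.14 op 0.600 gf 0.0 [ 0.2  0.1 -0. ]
(478.3, -207.1, 20, 1.015) -> [0.005, -0.0, 0.5, -0.001, 0.0, -0.001] rows 2.4
(478.3, -207.1, 2, 1.015) -> [0.0, -0.0, 0.09, 0.0, 0.0, 0.0] rows 0.4
```

```bash

python3 -m inch '[[[0.004,0,0.2,0,0,0],[0.004,0,0.4,0,0,0],[0.004,0,0.5,0,0,0],[0.004,0,0.587,0,0,0],[0.004,0,0.587,0,0,0],[0.004,0,0.587,0,0,0]]]' 0.2 40
python3 -m inch '[[[0,0,0,0,0,0],[0,0,0,0,0,0],[0,0,0,0,0,0],[0,0,0,0,0,0],[0,0,0,0,0,0],[0,0,0,0,0,0],[0,0,0,0,0,0],[0,0,0,0,0,0]]]' -1 40
```

```text
clock: 2.6
eef_pos: [479.8, -207.6, 4.2]
tcp_rot: [3.14, -0.0, 1.014]
contact_force: [-0.2, 0.0, 1.2]
opening: 0.597
grasp_force: 0.0
clock: 3.27
eef_pos: [480.4, -207.6, 5.2]
tcp_rot: [3.138, -0.0, 1.014]
contact_force: [-1.4, -1.0, 8.9]
opening: 0.267
grasp_force: 39.3
```

```bash

python3 -m inch '[[[0,0,-0.1,0,0,0],[0,0,-0.2,0,0,0],[0,0,-0.4,0,0,0],[0,0,-0.6,0,0,0],[0,0,-0.8,0,0,0],[0,0,-0.8,0,0,0]]]'
python3 - <<'E'
from h import *
here();plan((478.3,-60,200,.5),(520,60,200,-.02),(652,145,180,-.02),(652,145,124,-.02))
t=grab("top","top1")
E
```

```text
clock: 3.77
eef_pos: [483.2, -208.7, 171.8]
tcp_rot: [3.129, -0.002, 1.014]
contact_force: [1.3, -1.1, -0.8]
opening: 0.265
grasp_force: 39.9
3.8 [ 483.2 -208.7  171.8] [ 3.129e+00 -2.000e-03  1.014e+00] q6 0.15 op 0.265 gf 39.9 [ 1.3 -1.1 -0.8]
(478.3, -60, 200, 0.5) -> [0.619, -0.412, -0.145, 0.004, -0.002, 0.164] rows 4.1
(520, 60, 200, -0.02) -> [0.471, -0.427, -0.0, 0.0, -0.0, 0.166] rows 4.2
(652, 145, 180, -0.02) -> [0.651, -0.438, 0.1, 0.0, 0.0, 0.0] rows 3.8
(652, 145, 124, -0.02) -> [-0.0, -0.0, 0.28, 0.0, 0.0, 0.0] rows 1.3
```

```bash

python3 -m inch '[[[0.619,-0.412,-0.145,0,0,0.164],[0.619,-0.412,-0.145,0,0,0.164],[0.619,-0.412,-0.145,0,0,0.164],[0.619,-0.412,-0.145,0,0,0.164],[0.619,-0.412,-0.145,0,0,0.164]]]'
python3 -m inch '[[[0.471,-0.427,0,0,0,0.166],[0.471,-0.427,0,0,0,0.166],[0.471,-0.427,0,0,0,0.166],[0.471,-0.427,0,0,0,0.166],[0.471,-0.427,0,0,0,0.166]]]'
python3 -m inch '[[[0.651,-0.438,0.1,0,0,0],[0.651,-0.438,0.1,0,0,0],[0.651,-0.438,0.1,0,0,0],[0.651,-0.438,0.1,0,0,0],[0.651,-0.438,0.1,0,0,0],[0.651,-0.438,0.1,0,0,0],[0.651,-0.438,0.1,0,0,0]]]'
python3 - <<'E'
from h import *
here();plan((651,145.4,126,-.02))
s=grab("scene","s1");cv2.imwrite("pics/s1c.png",cv2.resize(s[140:280,330:470].astype(np.uint8),None,fx=4,fy=4,interpolation=cv2.INTER_CUBIC))
E
```

```text
clock: 4.23
eef_pos: [473.9, -54.1, 193.0]
tcp_rot: [-3.141, -0.001, 0.494]
contact_force: [0.3, -1.3, -0.7]
opening: 0.266
grasp_force: 39.9
clock: 4.65
eef_pos: [517.1, 65.0, 192.0]
tcp_rot: [-3.141, -0.001, -0.027]
contact_force: [0.4, -0.2, 0.1]
opening: 0.268
grasp_force: 39.9
clock: 5.23
eef_pos: [647.4, 146.1, 171.3]
tcp_rot: [3.141, 0.002, -0.023]
contact_force: [-1.0, 0.5, -0.4]
opening: 0.266
grasp_force: 39.9
5.2 [647.4 146.1 171.3] [ 3.141e+00  2.000e-03 -2.300e-02] q6 1.81 op 0.266 gf 39.9 [-1.   0.5 -0.4]
(651, 145.4, 126, -0.02) -> [0.018, 0.003, 0.227, 0.0, 0.001, -0.001] rows 1.1
```

View pics/s1c.png

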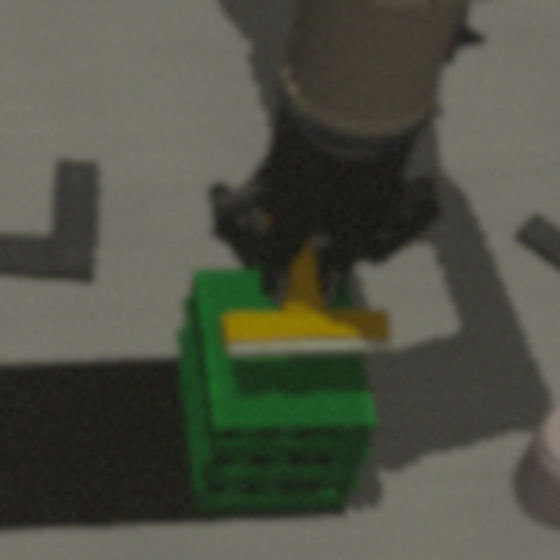

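The squeegee is held level over the roof with its head toward the far side (crop (305,330), scene px (406,222)). Lowering.

```bash

python3 -m inch '[[[0.018,0.003,0.1,0,0,0],[0.018,0.003,0.18,0,0,0],[0.018,0.003,0.227,0,0,0],[0.018,0.003,0.233,0,0,0],[0.018,0.003,0.233,0,0,0]]]'
python3 - <<'E'
from h import *
here();s=grab("scene");m=blob(yellow(s),(406,225))
v,u=np.nonzero(m);print(u.min(),u.max(),v.max(),proj("scene",[[695,145.4,125],[689,95.4,125],[689,195.4,125]]))
E
```

```text
clock: 5.7
eef_pos: [651.3, 145.2, 125.4]
tcp_rot: [3.141, 0.001, -0.024]
contact_force: [-0.1, 0.9, 0.1]
opening: 0.265
grasp_force: 39.9
5.7 [651.3 145.2 125.4] [ 3.141e+00  1.000e-03 -2.400e-02] q6 1.81 op 0.265 gf 39.9 [-0.1  0.9  0.1]
383 423 236 [[404.71223556 238.79045746]
 [384.35822071 237.74082134]
 [424.17923495 235.69611186]]
```

```bash

python3 -m inch '[[[0,0,0.007,0,0,0],[0,0,0.01,0,0,0],[0,0,0.01,0,0,0]]]'
python3 -m inch '[[[0,0,0,0,0,0],[0,0,0,0,0,0],[0,0,0,0,0,0],[0,0,0,0,0,0],[0,0,0,0,0,0]]]' 0.2
python3 -m inch '[[[0,0,-0.1,0,0,0],[0,0,-0.3,0,0,0],[0,0,-0.5,0,0,0],[0,0,-0.5,0,0,0],[0,0,-0.5,0,0,0]]]' 0.3
python3 - <<'E'
from h import *
yL=3.0; cm=np.array([469,197.8]);ym=.91
ax=lambda y:np.array([np.cos(y),np.sin(y)]); ay=lambda y:np.array([-np.sin(y),np.cos(y)])
for y0,c,W,t,gx in((.91,(469,197.8),88,30,5),(2.28,(498.1,409.9),68,26,7)):
    gp=np.array(c)+ax(y0)*gx-ay(y0)*(W/2-t/2); gq=np.array(c)+ay(y0)*gx-ax(y0)*(W/2-t/2); print("grip x-arm",gp,"y-arm",gq)
here()
gp=cm+ax(ym)*5-ay(ym)*29
plan((600,180,260,.2),(*gp,200,.91),(*gp,60,.91))
E
```

```text
clock: 6.0
eef_pos: [652.4, 145.8, 124.1]
tcp_rot: [-3.141, -0.001, -0.023]
contact_force: [0.1, -0.6, -0.8]
opening: 0.267
grasp_force: 39.9
clock: 6.42
eef_pos: [652.2, 145.8, 123.5]
tcp_rot: [-3.142, -0.0, -0.023]
contact_force: [-0.7, 0.4, -0.2]
opening: 0.6
grasp_force: 0.0
clock: 6.83
eef_pos: [653.8, 146.1, 226.6]
tcp_rot: [-3.14, -0.005, -0.023]
contact_force: [-0.4, -0.7, -1.4]
opening: 0.654
grasp_force: 0.0
grip x-arm [494.9643372  183.94889196] y-arm [447.25385457 177.9731203 ]
grip x-arm [509.47788725 428.88798783] y-arm [506.46365791 389.4048975 ]
6.8 [653.8 146.1 226.6] [-3.14  -0.005 -0.023] q6 1.81 op 0.654 gf 0.0 [-0.4 -0.7 -1.4]
(600, 180, 260, 0.2) -> [-0.272, -0.163, -0.168, -0.0, -0.002, -0.071] rows 1.8
(np.float64(494.96433719845265), np.float64(183.94889196327424), 200, 0.91) -> [-0.511, -0.124, 0.3, 0.0, 0.0, -0.226] rows 5.7
(np.float64(494.96433719845265), np.float64(183.94889196327424), 60, 0.91) -> [0.0, -0.0, 0.7, 0.0, 0.0, 0.0] rows 3.4
```

```bash

python3 -m inch '[[[-0.272,-0.163,-0.168,0,0,-0.071],[-0.272,-0.163,-0.168,0,0,-0.071],[-0.272,-0.163,-0.168,0,0,-0.071]]]' 0.4 60
python3 -m inch '[[[-0.511,-0.124,0.3,0,0,-0.226],[-0.511,-0.124,0.3,0,0,-0.226],[-0.511,-0.124,0.3,0,0,-0.226],[-0.511,-0.124,0.3,0,0,-0.226],[-0.511,-0.124,0.3,0,0,-0.226],[-0.511,-0.124,0.3,0,0,-0.226],[-0.511,-0.124,0.3,0,0,-0.226]]]'
python3 -m inch '[[[0,0,0.7,0,0,0],[0,0,0.7,0,0,0],[0,0,0.7,0,0,0],[0,0,0.7,0,0,0],[0,0,0.7,0,0,0],[0,0,0.7,0,0,0]]]'
python3 - <<'E'
from h import *
here();plan((495,184,4.5,.91))
t=grab("top","top2");cv2.imwrite("pics/c2.png",cv2.resize(t[120:260,160:340].astype(np.uint8),None,fx=4.4,fy=4.2,interpolation=cv2.INTER_CUBIC))
E
```

```text
clock: 7.08
eef_pos: [595.6, 181.6, 258.3]
tcp_rot: [-3.14, 0.001, 0.207]
contact_force: [0.8, -0.4, 0.6]
opening: 0.701
grasp_force: 0.0
clock: 7.67
eef_pos: [492.6, 183.3, 195.8]
tcp_rot: [-3.141, 0.002, 0.913]
contact_force: [-0.8, -0.5, -0.2]
opening: 0.701
grasp_force: 0.0
clock: 8.17
eef_pos: [492.6, 183.2, 56.0]
tcp_rot: [-3.14, 0.003, 0.907]
contact_force: [-0.1, 0.2, 0.0]
opening: 0.7
grasp_force: 0.0
8.2 [492.6 183.2  56. ] [-3.14e+00  3.00e-03  9.07e-01] q6 1.02 op 0.700 gf 0.0 [-0.1  0.2  0. ]
(495, 184, 4.5, 0.91) -> [0.011, 0.007, 0.258, -0.0, 0.001, -0.001] rows 1.2
```

View pics/c2.png

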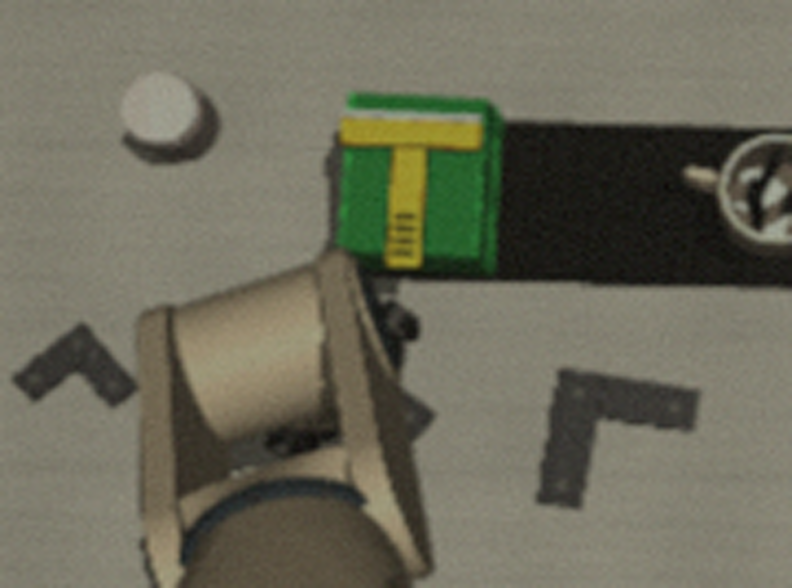

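The squeegee lies flat along the roof (handle centre about crop (405,190), top px (252,165)) and the roof is near-centred under it. Next I descend on the medium bracket's arm.

```bash

python3 -m inch '[[[0.011,0.007,0.12,0,0,0],[0.011,0.007,0.2,0,0,0],[0.011,0.007,0.258,0,0,0],[0.011,0.007,0.258,0,0,0],[0.011,0.007,0.258,0,0,0]]]'
python3 -m inch '[[[0,0,0,0,0,0],[0,0,0,0,0,0],[0,0,0,0,0,0],[0,0,0,0,0,0],[0,0,0,0,0,0],[0,0,0,0,0,0],[0,0,0,0,0,0],[0,0,0,0,0,0]]]' -1 60
python3 - <<'E'
from h import *
t=cv2.imread("pics/top2.png").astype(int)
m=blob(cv2.morphologyEx(yellow(t).astype(np.uint8),cv2.MORPH_CLOSE,np.ones((3,3))),(252,162))
c,a,w,P=moments("top",m,132);print("sq",c,a,w,len(P)); q=(P-c)@[np.cos(a),np.sin(a)];print(q.min(),q.max())
here()
E
```

```text
clock: 8.63
eef_pos: [496.3, 184.6, 6.2]
tcp_rot: [3.141, -0.001, 0.909]
contact_force: [-0.8, 0.1, 1.5]
opening: 0.7
grasp_force: 0.0
clock: 9.3
eef_pos: [496.7, 184.8, 7.0]
tcp_rot: [3.141, -0.002, 0.91]
contact_force: [-1.2, -0.8, 10.0]
opening: 0.316
grasp_force: 58.4
sq [649.39237152 146.35095098] 3.103445165017343 [ 453.87841209 1137.56857084] 475
-39.8732195210745 70.04520484592545
9.3 [496.7 184.8   7. ] [ 3.141e+00 -2.000e-03  9.100e-01] q6 1.01 op 0.316 gf 58.4 [-1.2 -0.8 10. ]
```

```bash

python3 -m inch '[[[0,0,-0.1,0,0,0],[0,0,-0.25,0,0,0],[0,0,-0.4,0,0,0],[0,0,-0.5,0,0,0],[0,0,-0.5,0,0,0],[0,0,-0.5,0,0,0]]]'
python3 - <<'E'
from h import *
here()
ax=lambda y:np.array([np.cos(y),np.sin(y)]); ay=lambda y:np.array([-np.sin(y),np.cos(y)])
t=cv2.imread("pics/top2.png").astype(int)
for th in(72,80,88):print(L("top",blob(dark(t,th),(297,220)),10,108))
yL=3.0;cl=np.array([454.4,-.4]);cm=cl-34*(ax(yL)+ay(yL));y2=yL-np.pi;g=cm+6.8*ax(y2)-29*ay(y2);print(cm,g)
plan((490,90,100,.3),(*g,80,y2),(*g,22,y2))
E
```

```text
clock: 9.8
eef_pos: [496.7, 184.8, 106.9]
tcp_rot: [3.14, -0.003, 0.91]
contact_force: [-0.4, -0.6, -2.0]
opening: 0.317
grasp_force: 59.2
9.8 [496.7 184.8 106.9] [ 3.14e+00 -3.00e-03  9.10e-01] q6 1.01 op 0.317 gf 59.2 [-0.4 -0.6 -2. ]
(array([4.54256353e+02, 3.13646406e-02]), np.float64(2.9975160486933197), 506)
(array([ 4.54361765e+02, -4.44689013e-01]), np.float64(3.0058337301386135), 531)
(array([454.25295625,  -0.94602834]), np.float64(2.9953745850490563), 552)
[492.85782516  28.46166461] [495.4972939   -1.20773385]
(490, 90, 100, 0.3) -> [-0.395, 0.264, 0.034, 0.0, -0.001, 0.194] rows 4.9
(np.float64(495.4972939015975), np.float64(-1.2077338458403553), 80, -0.14159265358979312) -> [-0.109, 0.444, 0.1, 0.0, -0.0, 0.141] rows 3.5
(np.float64(495.4972939015975), np.float64(-1.2077338458403553), 22, -0.14159265358979312) -> [-0.0, -0.0, 0.29, 0.0, 0.0, 0.0] rows 1.4
```

```bash

python3 -m inch '[[[-0.395,0.264,0.034,0,0,0.194],[-0.395,0.264,0.034,0,0,0.194],[-0.395,0.264,0.034,0,0,0.194],[-0.395,0.264,0.034,0,0,0.194],[-0.395,0.264,0.034,0,0,0.194],[-0.395,0.264,0.034,0,0,0.194]]]'
python3 -m inch '[[[-0.109,0.444,0.1,0,0,0.141],[-0.109,0.444,0.1,0,0,0.141],[-0.109,0.444,0.1,0,0,0.141],[-0.109,0.444,0.1,0,0,0.141],[-0.109,0.444,0.1,0,0,0.141],[-0.109,0.444,0.1,0,0,0.141]]]'
python3 - <<'E'
from h import *
here();plan((495.5,-1.2,21,-.1416));grab("top","top3")
s=grab("scene","s3");cv2.imwrite("pics/s3c.png",cv2.resize(s[140:240,290:430].astype(np.uint8),None,fx=5,fy=5,interpolation=cv2.INTER_CUBIC))
E
```

```text
clock: 10.3
eef_pos: [488.0, 89.1, 97.3]
tcp_rot: [-3.141, 0.002, 0.295]
contact_force: [-0.5, -0.2, -0.5]
opening: 0.316
grasp_force: 59.4
clock: 10.8
eef_pos: [494.0, -1.5, 78.0]
tcp_rot: [3.142, 0.001, -0.138]
contact_force: [-0.7, 0.4, -1.7]
opening: 0.314
grasp_force: 59.5
10.8 [494.   -1.5  78. ] [ 3.142e+00  1.000e-03 -1.380e-01] q6 1.70 op 0.314 gf 59.5 [-0.7  0.4 -1.7]
(495.5, -1.2, 21, -0.1416) -> [0.008, -0.002, 0.285, 0.0, 0.0, 0.001] rows 1.4
```

View pics/s3c.png

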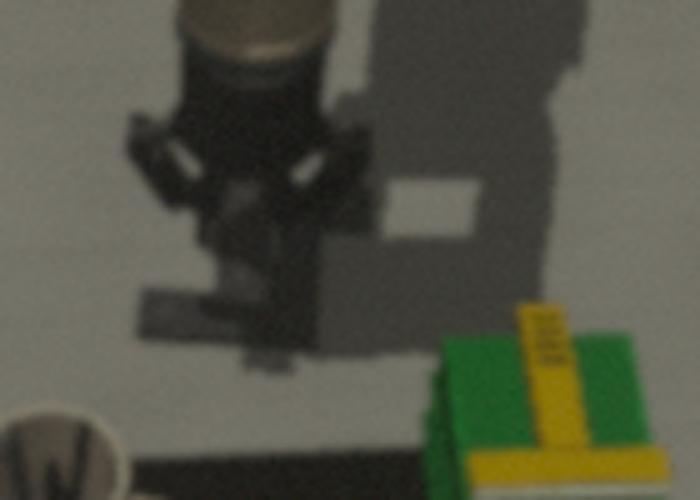

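The medium is in the grip over the large bracket, with its gripped arm toward the camera (tip about crop (270,360)) and the large bracket's free arm at crop (190,315). Lowering and releasing.

```bash

python3 -m inch '[[[0.008,-0.002,0.1,0,0,0],[0.008,-0.002,0.18,0,0,0],[0.008,-0.002,0.24,0,0,0],[0.008,-0.002,0.27,0,0,0],[0.008,-0.002,0.285,0,0,0],[0.008,-0.002,0.292,0,0,0],[0.008,-0.002,0.292,0,0,0],[0.008,-0.002,0.292,0,0,0]]]'
python3 -c "
from h import *
here();plan((495.5,-1.2,17.5,-.1416))"
```

```text
clock: 11.57
eef_pos: [496.6, -1.3, 20.8]
tcp_rot: [-3.141, -0.001, -0.142]
contact_force: [-0.1, -0.6, -1.2]
opening: 0.312
grasp_force: 59.5
11.6 [496.6  -1.3  20.8] [-3.141e+00 -1.000e-03 -1.420e-01] q6 1.71 op 0.312 gf 59.5 [-0.1 -0.6 -1.2]
(495.5, -1.2, 17.5, -0.1416) -> [-0.006, 0.0, 0.017, -0.0, -0.0, -0.0] rows 0.1
```

```bash

python3 -m inch '[[[-0.005,0,0.008,0,0,0],[-0.005,0,0.014,0,0,0],[-0.005,0,0.016,0,0,0],[-0.005,0,0.016,0,0,0]]]'
python3 -m inch '[[[0,0,0,0,0,0],[0,0,0,0,0,0],[0,0,0,0,0,0],[0,0,0,0,0,0],[0,0,0,0,0,0],[0,0,0,0,0,0]]]' 0.1
python3 -m inch '[[[0,0,-0.05,0,0,0],[0,0,-0.15,0,0,0],[0,0,-0.35,0,0,0],[0,0,-0.55,0,0,0],[0,0,-0.7,0,0,0],[0,0,-0.7,0,0,0]]]' 0.3
python3 - <<'E'
from h import *
ax=lambda y:np.array([np.cos(y),np.sin(y)]); ay=lambda y:np.array([-np.sin(y),np.cos(y)])
c=np.array([498.1,409.9])
for y in(2.28,):
  g1=c+ax(y)*7-ay(y)*21; print(g1)
# place: small yaw 3.0 ; x-arm tool yaw = small yaw - pi => pick 2.28-pi=-.86 place -.14
here();g=g1
plan((490,160,160,-.4),(500,300,160,-.8),(*g,160,-.86),(*g,40,-.86))
E
```

```text
clock: 11.9
eef_pos: [495.2, -1.3, 17.2]
tcp_rot: [-3.142, -0.0, -0.142]
contact_force: [0.4, 0.2, -0.5]
opening: 0.316
grasp_force: 59.6
clock: 12.4
eef_pos: [495.2, -1.3, 17.1]
tcp_rot: [-3.142, -0.0, -0.142]
contact_force: [-0.2, 0.6, 0.1]
opening: 0.551
grasp_force: 0.0
clock: 12.9
eef_pos: [498.7, -1.3, 163.7]
tcp_rot: [-3.14, -0.01, -0.142]
contact_force: [1.5, -0.2, 0.1]
opening: 0.648
grasp_force: 0.0
[509.47788725 428.88798783]
12.9 [498.7  -1.3 163.7] [-3.14  -0.01  -0.142] q6 1.71 op 0.648 gf 0.0 [ 1.5 -0.2  0.1]
(490, 160, 160, -0.4) -> [-0.158, -0.792, 0.018, -0.001, -0.003, 0.082] rows 3.9
(500, 300, 160, -0.8) -> [-0.227, -0.664, -0.0, 0.0, -0.0, 0.127] rows 3.4
(np.float64(509.4778872481066), np.float64(428.88798782834493), 160, -0.86) -> [-0.429, -0.483, -0.0, 0.0, -0.0, 0.019] rows 3.1
(np.float64(509.4778872481066), np.float64(428.88798782834493), 40, -0.86) -> [0.0, -0.0, 0.6, 0.0, 0.0, 0.0] rows 2.9
```

```bash

python3 - <<'E'
from h import *
here();g=(506.5,389.4)
plan((490,160,160,.3),(500,300,160,.6),(*g,120,.71),(*g,40,.71))
E
```

```text
12.9 [498.7  -1.3 163.7] [-3.14  -0.01  -0.142] q6 1.71 op 0.648 gf 0.0 [ 1.5 -0.2  0.1]
(490, 160, 160, 0.3) -> [-0.158, -0.792, 0.018, 0.0, -0.003, -0.141] rows 3.9
(500, 300, 160, 0.6) -> [0.255, -0.654, -0.0, 0.0, 0.0, -0.095] rows 3.4
(506.5, 389.4, 120, 0.71) -> [0.279, -0.351, 0.2, 0.0, 0.0, -0.035] rows 2.4
(506.5, 389.4, 40, 0.71) -> [-0.0, -0.0, 0.4, 0.0, 0.0, 0.0] rows 1.9
```

```bash

python3 -m inch '[[[-0.158,-0.792,0.018,0,0,-0.141],[-0.158,-0.792,0.018,0,0,-0.141],[-0.158,-0.792,0.018,0,0,-0.141],[-0.158,-0.792,0.018,0,0,-0.141],[-0.158,-0.792,0.018,0,0,-0.141]]]'
python3 -m inch '[[[0.255,-0.654,0,0,0,-0.095],[0.255,-0.654,0,0,0,-0.095],[0.255,-0.654,0,0,0,-0.095],[0.255,-0.654,0,0,0,-0.095],[0.255,-0.654,0,0,0,-0.095]]]'
python3 -m inch '[[[0.279,-0.351,0.2,0,0,-0.035],[0.279,-0.351,0.2,0,0,-0.035],[0.279,-0.351,0.2,0,0,-0.035],[0.279,-0.351,0.2,0,0,-0.035],[0.279,-0.351,0.2,0,0,-0.035]]]'
python3 -m inch '[[[0,0,0.2,0,0,0],[0,0,0.4,0,0,0],[0,0,0.4,0,0,0],[0,0,0.4,0,0,0]]]'
python3 - <<'E'
from h import *
here();plan((506.5,389.4,5.5,.71))
t=grab("top","top4");cv2.imwrite("pics/c4.png",cv2.resize(t[180:260,260:340].astype(np.uint8),None,fx=7,fy=7,interpolation=cv2.INTER_CUBIC))
E
```

```text
clock: 13.32
eef_pos: [486.1, 165.2, 154.1]
tcp_rot: [-3.14, -0.002, 0.308]
contact_force: [0.7, -0.8, 0.3]
opening: 0.649
grasp_force: 0.0
clock: 13.73
eef_pos: [496.6, 303.3, 153.9]
tcp_rot: [-3.141, -0.001, 0.601]
contact_force: [0.1, -0.5, 0.4]
opening: 0.649
grasp_force: 0.0
clock: 14.15
eef_pos: [502.3, 388.2, 113.0]
tcp_rot: [3.141, 0.002, 0.709]
contact_force: [-1.1, -0.2, 1.2]
opening: 0.651
grasp_force: 0.0
clock: 14.48
eef_pos: [501.7, 386.8, 32.8]
tcp_rot: [3.142, 0.005, 0.707]
contact_force: [0.3, 0.3, -0.1]
opening: 0.651
grasp_force: 0.0
14.5 [501.7 386.8  32.8] [3.142 0.005 0.707] q6 1.52 op 0.651 gf 0.0 [ 0.3  0.3 -0.1]
(506.5, 389.4, 5.5, 0.71) -> [0.027, 0.005, 0.136, 0.0, 0.002, -0.001] rows 0.7
```

View pics/c4.png

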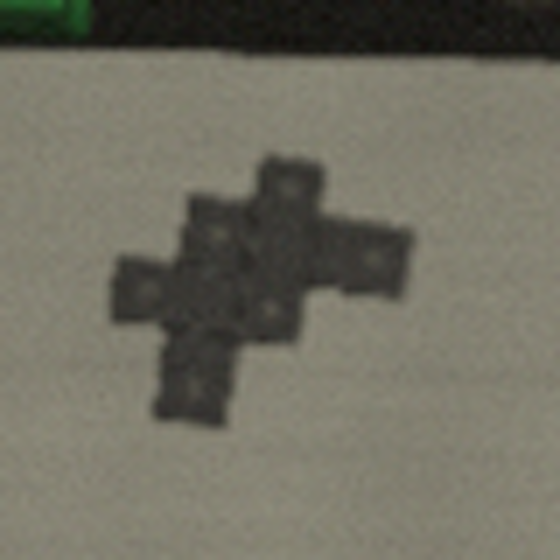

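The medium lies crossed over the large bracket, squarely. Its arm tips are at crop (295,160) and (115,288), with the large's at (410,260) and (190,425). I check this against the nominal corners and then continue down onto the small.

```bash

python3 -m inch '[[[0.027,0.005,0.06,0,0.001,0],[0.027,0.005,0.11,0,0.001,0],[0.027,0.005,0.136,0,0.001,0],[0.027,0.005,0.136,0,0.001,0],[0.027,0.005,0.136,0,0.001,0]]]'
python3 -m inch '[[[0,0,0,0,0,0],[0,0,0,0,0,0],[0,0,0,0,0,0],[0,0,0,0,0,0],[0,0,0,0,0,0],[0,0,0,0,0,0],[0,0,0,0,0,0],[0,0,0,0,0,0]]]' -1 60
python3 - <<'E'
from h import *
here()
y=-.1416;c=np.array([492.86,28.46]);ax=np.array([np.cos(y),np.sin(y)]);ay=np.array([-np.sin(y),np.cos(y)])
P=[[*(c+a*ax+b*ay),20] for a,b in((44,-44),(44,-14),(-44,44),(-14,44),(-44,-44))]
print("med expected crop px",np.round((proj("top",P)-[260,180]+.5)*7))
yl=3.0;c=np.array([454.4,-.4]);ax=np.array([np.cos(yl),np.sin(yl)]);ay=np.array([-np.sin(yl),np.cos(yl)])
P=[[*(c+a*ax+b*ay),10] for a,b in((54,-54),(54,-20),(-54,54),(-20,54),(-54,-54))]
print("large expected crop px",np.round((proj("top",P)-[260,180]+.5)*7))
E
```

```text
clock: 14.95
eef_pos: [507.4, 392.1, 6.2]
tcp_rot: [-3.142, -0.003, 0.709]
contact_force: [0.5, 0.1, -0.5]
opening: 0.649
grasp_force: 0.0
clock: 15.62
eef_pos: [507.8, 392.5, 7.0]
tcp_rot: [3.142, -0.004, 0.709]
contact_force: [-1.8, -1.2, 6.3]
opening: 0.269
grasp_force: 58.7
15.6 [507.8 392.5   7. ] [ 3.142 -0.004  0.709] q6 1.52 op 0.269 gf 58.7 [-1.8 -1.2  6.3]
med expected crop px [[328. 164.]
 [266. 154.]
 [114. 318.]
 [125. 255.]
 [298. 347.]]
large expected crop px [[151. 419.]
 [222. 430.]
 [412. 230.]
 [401. 300.]
 [188. 194.]]
```

```bash

python3 -m inch '[[[0,0,-0.1,0,0,0],[0,0,-0.25,0,0,0],[0,0,-0.4,0,0,0],[0,0,-0.5,0,0,0],[0,0,-0.5,0,0,0],[0,0,-0.5,0,0,0]]]'
python3 - <<'E'
from h import *
here()
y=3.0;c=np.array([454.4,-.4]);ax=np.array([np.cos(y),np.sin(y)]);ay=np.array([-np.sin(y),np.cos(y)])
cs=c-12*ax-12*ay;g=cs-21*ax+4*ay;print(cs,g)
plan((500,290,110,.95),(492,150,110,1.2),(*g,100,1.429),(*g,34,1.429))
t=grab("top","top5");s=grab("scene","s5")
cv2.imwrite("pics/s5c.png",cv2.resize(s[120:240,400:540].astype(np.uint8),None,fx=4,fy=4,interpolation=cv2.INTER_CUBIC))
E
```

```text
clock: 16.12
eef_pos: [508.0, 392.6, 107.5]
tcp_rot: [3.141, -0.006, 0.709]
contact_force: [0.2, -0.6, -1.9]
opening: 0.268
grasp_force: 58.9
16.1 [508.  392.6 107.5] [ 3.141 -0.006  0.709] q6 1.52 op 0.268 gf 58.9 [ 0.2 -0.6 -1.9]
[467.97335006   9.78646986] [488.19871245   2.86297971]
(500, 290, 110, 0.95) -> [-0.364, 0.363, -0.014, 0.0, -0.002, -0.077] rows 2.5
(492, 150, 110, 1.2) -> [-0.593, 0.375, 0.0, -0.0, 0.0, -0.08] rows 3.4
(np.float64(488.1987124522936), np.float64(2.8629797068279457), 100, 1.429) -> [-0.693, 0.249, 0.05, 0.0, 0.0, -0.073] rows 3.5
(np.float64(488.1987124522936), np.float64(2.8629797068279457), 34, 1.429) -> [0.0, -0.0, 0.33, 0.0, 0.0, 0.0] rows 1.6
```

View pics/s5c.png

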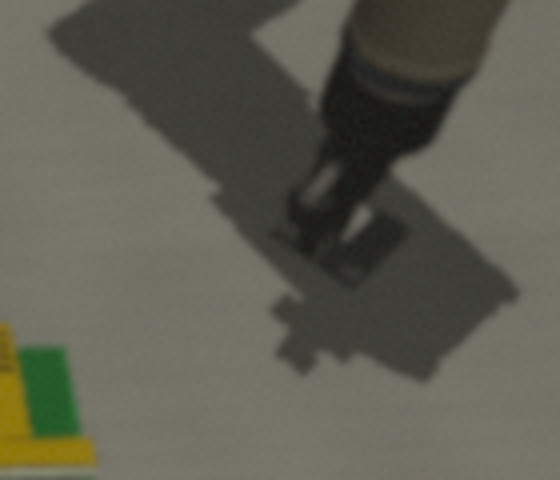

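The small is held level in the fingers (crop (360,250)), and its other arm's tip shows at right, crop (395,235). Carrying it to the pile.

```bash

python3 -m inch '[[[-0.364,0.363,-0.014,0,0,-0.077],[-0.364,0.363,-0.014,0,0,-0.077],[-0.364,0.363,-0.014,0,0,-0.077],[-0.364,0.363,-0.014,0,0,-0.077]]]'
python3 -m inch '[[[-0.593,0.375,0,0,0,-0.08],[-0.593,0.375,0,0,0,-0.08],[-0.593,0.375,0,0,0,-0.08],[-0.593,0.375,0,0,0,-0.08],[-0.593,0.375,0,0,0,-0.08]]]'
python3 -m inch '[[[-0.693,0.249,0.05,0,0,-0.073],[-0.693,0.249,0.05,0,0,-0.073],[-0.693,0.249,0.05,0,0,-0.073],[-0.693,0.249,0.05,0,0,-0.073],[-0.693,0.249,0.05,0,0,-0.073],[-0.693,0.249,0.05,0,0,-0.073],[-0.693,0.249,0.05,0,0,-0.073]]]'
python3 - <<'E'
from h import *
here();plan((488.2,2.9,34,1.429))
E
```

```text
clock: 16.55
eef_pos: [497.2, 285.0, 106.8]
tcp_rot: [-3.141, 0.003, 0.949]
contact_force: [0.1, -0.8, -1.2]
opening: 0.267
grasp_force: 59.0
clock: 16.97
eef_pos: [489.9, 146.1, 107.1]
tcp_rot: [-3.141, -0.0, 1.199]
contact_force: [-0.2, 1.0, -0.3]
opening: 0.27
grasp_force: 59.0
clock: 17.55
eef_pos: [488.1, 2.9, 97.6]
tcp_rot: [3.14, -0.003, 1.431]
contact_force: [0.1, 0.5, -1.6]
opening: 0.265
grasp_force: 59.1
17.6 [488.1   2.9  97.6] [ 3.140e+00 -3.000e-03  1.431e+00] q6 0.14 op 0.265 gf 59.1 [ 0.1  0.5 -1.6]
(488.2, 2.9, 34, 1.429) -> [-0.001, 0.0, 0.318, 0.0, -0.001, 0.001] rows 1.5
```

```bash

python3 -m inch '[[[0,0,0.1,0,0,0],[0,0,0.2,0,0,0],[0,0,0.27,0,0,0],[0,0,0.31,0,0,0],[0,0,0.328,0,0,0],[0,0,0.328,0,0,0],[0,0,0.328,0,0,0]]]'
python3 - <<'E'
from h import *
here();plan((488.2,2.9,27.5,1.429))
E
```

```text
clock: 18.13
eef_pos: [488.6, 2.9, 33.0]
tcp_rot: [3.139, -0.002, 1.432]
contact_force: [-0.4, -0.9, -0.4]
opening: 0.272
grasp_force: 59.1
18.1 [488.6   2.9  33. ] [ 3.139e+00 -2.000e-03  1.432e+00] q6 0.14 op 0.272 gf 59.1 [-0.4 -0.9 -0.4]
(488.2, 2.9, 27.5, 1.429) -> [-0.0, -0.002, 0.027, 0.001, -0.001, 0.001] rows 0.1
```

```bash

python3 -m inch '[[[0,-0.001,0.014,0,0,0],[0,-0.001,0.022,0,0,0],[0,-0.001,0.026,0,0,0],[0,-0.001,0.026,0,0,0],[0,-0.001,0.026,0,0,0]]]'
python3 -m inch '[[[0,0,0,0,0,0],[0,0,0,0,0,0],[0,0,0,0,0,0],[0,0,0,0,0,0],[0,0,0,0,0,0],[0,0,0,0,0,0]]]' 0.1
python3 -m inch '[[[0,0,-0.05,0,0,0],[0,0,-0.15,0,0,0],[0,0,-0.35,0,0,0],[0,0,-0.55,0,0,0],[0,0,-0.75,0,0,0],[0,0,-0.95,0,0,0],[0,0,-0.95,0,0,0],[0,0,-0.95,0,0,0]]]' 0.3
python3 - <<'E'
from h import *
here()
# bottle head (495.2,-402.5), long axis 1.467: tool x along it
plan((470,-100,300,1.45),(480,-280,300,1.46),(495,-402.5,300,1.465),(495,-402.5,145,1.465))
E
```

```text
clock: 18.55
eef_pos: [488.1, 2.3, 27.6]
tcp_rot: [3.139, -0.002, 1.431]
contact_force: [-0.1, 0.2, -0.2]
opening: 0.272
grasp_force: 59.1
clock: 19.05
eef_pos: [488.0, 2.4, 27.5]
tcp_rot: [3.14, -0.002, 1.431]
contact_force: [-0.4, 1.1, -0.1]
opening: 0.55
grasp_force: 0.0
clock: 19.72
eef_pos: [489.1, 2.0, 220.7]
tcp_rot: [3.134, -0.003, 1.432]
contact_force: [0.0, 0.8, -0.6]
opening: 0.651
grasp_force: 0.0
19.7 [489.1   2.  220.7] [ 3.134e+00 -3.000e-03  1.432e+00] q6 0.14 op 0.651 gf 0.0 [ 0.   0.8 -0.6]
(470, -100, 300, 1.45) -> [-0.517, -0.02, -0.398, 0.003, -0.001, -0.006] rows 3.1
(480, -280, 300, 1.46) -> [-0.887, 0.158, 0.0, 0.0, 0.0, -0.003] rows 4.3
(495, -402.5, 300, 1.465) -> [-0.6, 0.142, 0.0, 0.0, 0.0, -0.002] rows 3.0
(495, -402.5, 145, 1.465) -> [0.0, -0.0, 0.775, 0.0, 0.0, 0.0] rows 3.7
```

```bash

python3 -m inch '[[[-0.517,-0.02,-0.398,0,0,-0.006],[-0.517,-0.02,-0.398,0,0,-0.006],[-0.517,-0.02,-0.398,0,0,-0.006],[-0.517,-0.02,-0.398,0,0,-0.006],[-0.517,-0.02,-0.398,0,0,-0.006]]]'
python3 - <<'E'
from h import *
here()
t=cv2.imread("pics/top0.png").astype(np.uint8);s=cv2.imread("pics/scene0.png").astype(np.uint8)
a=cv2.resize(t[180:285,375:505],None,fx=4,fy=4,interpolation=cv2.INTER_CUBIC)
b=cv2.resize(s[95:250,100:255],None,fx=2.6,fy=2.71,interpolation=cv2.INTER_CUBIC)[:420,:280]
b=cv2.resize(s[95:250,105:255],(280,290),interpolation=cv2.INTER_CUBIC)
b=cv2.copyMakeBorder(b,0,130,0,0,cv2.BORDER_CONSTANT)
cv2.imwrite("pics/c6.png",np.hstack([a,b]))
t5=grab("top","top6");cv2.imwrite("pics/c7.png",cv2.resize(t5[180:260,260:340].astype(np.uint8),None,fx=7,fy=7,interpolation=cv2.INTER_CUBIC))
E
```

```text
clock: 20.13
eef_pos: [468.9, -101.6, 297.4]
tcp_rot: [3.138, -0.002, 1.447]
contact_force: [0.3, -0.0, -1.1]
opening: 0.653
grasp_force: 0.0
20.1 [ 468.9 -101.6  297.4] [ 3.138e+00 -2.000e-03  1.447e+00] q6 -0.10 op 0.653 gf 0.0 [ 0.3 -0.  -1.1]
```

View pics/c6.png

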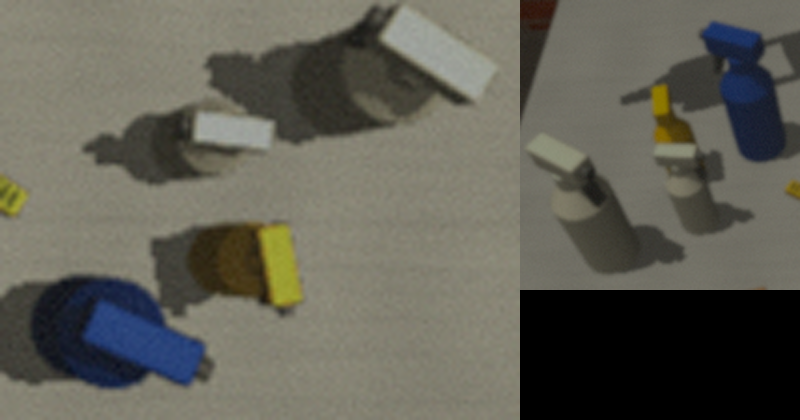

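View pics/c7.png

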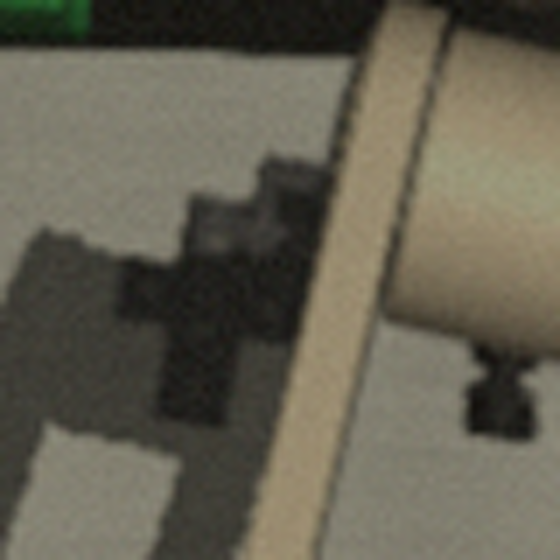

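The crops show the small white's head at top px (423–443, 208–217), with the dark trigger at its left (+y) end. The yellow bottle's head is at about (445,246) and the blue body at about (399,262). The pile is half hidden by the arm and I will check it later. I work out the neighbours' clearances before descending.

```bash

python3 - <<'E'
from h import *
def tri(a,b):
    o1,d1=ray("top",[a]);o2,d2=ray("scene",[b]);A=np.c_[d1[0],-d2[0]];k=np.linalg.lstsq(A,o2-o1,rcond=None)[0]
    return np.round((o1+k[0]*d1[0]+o2+k[1]*d2[0])/2),
# crop -> px : top /4+(375,180); scene crop2 scale 280/150,290/155 from (105,95)
T=lambda x,y:(375+x/4-.4,180+y/4-.4);S=lambda x,y:(105+(x-520)/1.867,95+y/1.871)
print("blue head",tri(T(145,340),S(733,40)),"yellow head",tri(T(280,263),S(660,100)),"white head",tri(T(233,130),S(676,152)),"big head",tri(T(440,52),S(560,155)))
for n,p,z in(("blue body",T(98,330),170),("yellow body",T(235,258),90),("white body",T(212,138),100),("big body",T(390,80),150)):print(n,np.round(onz("top",[p],z)))
s=cv2.imread("pics/top0.png").astype(int)
plan((480,-280,300,1.46),(495,-402.5,300,1.465),(495,-402.5,200,1.465))
E
```

```text
blue head (array([ 341., -324.,  235.]),) yellow head (array([ 397., -439.,  174.]),) white head (array([ 496., -405.,  170.]),) big head (array([ 549., -534.,  239.]),)
blue body [[ 346. -304.]]
yellow body [[ 401. -426.]]
white body [[ 494. -405.]]
big body [[ 538. -530.]]
(480, -280, 300, 1.46) -> [-0.885, 0.167, -0.022, 0.0, -0.001, -0.004] rows 4.3
(495, -402.5, 300, 1.465) -> [-0.6, 0.142, 0.0, 0.0, 0.0, -0.002] rows 3.0
(495, -402.5, 200, 1.465) -> [0.0, -0.0, 0.5, 0.0, 0.0, 0.0] rows 2.4
```

```bash

python3 -m inch '[[[-0.885,0.167,-0.022,0,0,-0.004],[-0.885,0.167,-0.022,0,0,-0.004],[-0.885,0.167,-0.022,0,0,-0.004],[-0.885,0.167,-0.022,0,0,-0.004],[-0.885,0.167,-0.022,0,0,-0.004],[-0.885,0.167,-0.022,0,0,-0.004]]]' 0.2 30
python3 -m inch '[[[-0.6,0.142,0,0,0,-0.002],[-0.6,0.142,0,0,0,-0.002],[-0.6,0.142,0,0,0,-0.002],[-0.6,0.142,0,0,0,-0.002],[-0.6,0.142,0,0,0,-0.002]]]'
python3 -m inch '[[[0,0,0.2,0,0,0],[0,0,0.4,0,0,0],[0,0,0.4,0,0,0],[0,0,0.4,0,0,0],[0,0,0.4,0,0,0]]]'
python3 - <<'E'
from h import *
here();plan((495,-403,147,1.465))
s=grab("scene","s8");cv2.imwrite("pics/c8.png",cv2.resize(s[20:260,80:340].astype(np.uint8),None,fx=2.5,fy=2.5,interpolation=cv2.INTER_CUBIC))
E
```

```text
clock: 20.68
eef_pos: [480.7, -281.0, 298.4]
tcp_rot: [-3.141, -0.003, 1.461]
contact_force: [-0.2, 0.6, -0.4]
opening: 0.6
grasp_force: 0.0
clock: 21.1
eef_pos: [496.4, -401.1, 298.3]
tcp_rot: [-3.141, -0.005, 1.468]
contact_force: [0.2, 1.7, -0.5]
opening: 0.597
grasp_force: 0.0
clock: 21.52
eef_pos: [497.4, -400.8, 222.2]
tcp_rot: [3.139, -0.002, 1.471]
contact_force: [0.3, 0.1, -0.2]
opening: 0.599
grasp_force: 0.0
21.5 [ 497.4 -400.8  222.2] [ 3.139e+00 -2.000e-03  1.471e+00] q6 -0.58 op 0.599 gf 0.0 [ 0.3  0.1 -0.2]
(495, -403, 147, 1.465) -> [-0.013, -0.012, 0.376, 0.001, -0.001, 0.002] rows 1.8
```

View pics/c8.png

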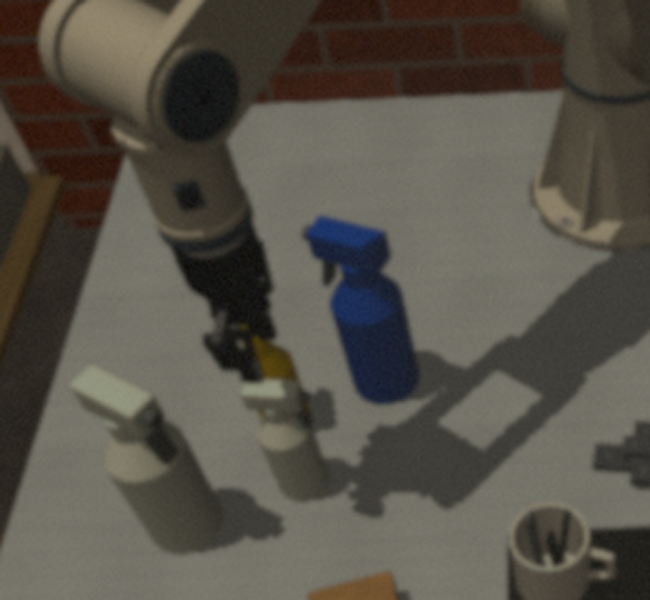

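The gripper is above the small white bottle (head at crop (268,393)). The blue bottle is well clear of the forearm and the yellow stands behind. Descending to grip.

```bash

python3 -c "
from h import *
print(proj('scene',[[496,-403,178],[495,-403,222]]))"
python3 -m inch '[[[-0.013,-0.012,0.15,0,0,0],[-0.013,-0.012,0.28,0,0,0],[-0.013,-0.012,0.376,0,0,0],[-0.013,-0.012,0.376,0,0,0],[-0.013,-0.012,0.376,0,0,0],[-0.013,-0.012,0.376,0,0,0]]]'
python3 -m inch '[[[0,0,0,0,0,0],[0,0,0,0,0,0],[0,0,0,0,0,0],[0,0,0,0,0,0],[0,0,0,0,0,0],[0,0,0,0,0,0],[0,0,0,0,0,0]]]' -1 35
python3 -c "
from h import *
here()"
```

```text
[[188.18035119 174.17604362]
 [183.91683927 162.97942109]]
clock: 22.07
eef_pos: [495.3, -405.0, 148.1]
tcp_rot: [3.137, -0.0, 1.469]
contact_force: [0.4, -0.1, -0.3]
opening: 0.6
grasp_force: 0.0
clock: 22.65
eef_pos: [495.2, -405.0, 147.6]
tcp_rot: [3.136, -0.0, 1.469]
contact_force: [1.1, 0.6, 6.7]
opening: 0.284
grasp_force: 34.0
22.6 [ 495.2 -405.   147.6] [ 3.136 -0.     1.469] q6 -0.59 op 0.284 gf 34.0 [1.1 0.6 6.7]
```

```bash

python3 -m inch '[[[0,0,-0.08,0,0,0],[0,0,-0.2,0,0,0],[0,0,-0.35,0,0,0],[0,0,-0.48,0,0,0],[0,0,-0.48,0,0,0],[0,0,-0.48,0,0,0]]]'
python3 - <<'E'
from h import *
here();plan((480,-270,245,1.5),(490,-120,245,1.53),(500,14,245,1.557),(649,15.5,245,1.557),(649,15.5,155,1.557))
E
```

```text
clock: 23.15
eef_pos: [494.6, -405.0, 243.8]
tcp_rot: [3.136, 0.0, 1.469]
contact_force: [0.4, 0.2, -2.1]
opening: 0.282
grasp_force: 34.4
23.1 [ 494.6 -405.   243.8] [3.136 0.    1.469] q6 -0.59 op 0.282 gf 34.4 [ 0.4  0.2 -2.1]
(480, -270, 245, 1.5) -> [0.664, -0.141, -0.007, 0.002, 0.0, -0.01] rows 3.3
(490, -120, 245, 1.53) -> [0.752, -0.003, -0.0, 0.0, 0.0, -0.01] rows 3.6
(500, 14, 245, 1.557) -> [0.671, 0.023, 0.0, 0.0, 0.0, -0.009] rows 3.2
(649, 15.5, 245, 1.557) -> [0.018, 0.745, 0.0, 0.0, 0.0, 0.0] rows 3.6
(649, 15.5, 155, 1.557) -> [0.0, -0.0, 0.45, 0.0, 0.0, 0.0] rows 2.2
```

```bash

python3 -m inch '[[[0.1,-0.02,0,0,0,-0.002],[0.25,-0.05,0,0,0,-0.004],[0.4,-0.09,0,0,0,-0.006],[0.55,-0.12,-0.007,0,0,-0.01],[0.664,-0.141,-0.007,0.001,0,-0.01],[0.664,-0.141,-0.007,0.001,0,-0.01]]]'
python3 -m inch '[[[0.12,0,0,0,0,-0.002],[0.27,0,0,0,0,-0.004],[0.42,0,0,0,0,-0.006],[0.58,0,0,0,0,-0.01],[0.7,0,0,0,0,-0.01],[0.752,-0.003,0,0,0,-0.01]]]'
python3 -m inch '[[[0.12,0,0,0,0,-0.002],[0.27,0.01,0,0,0,-0.004],[0.42,0.02,0,0,0,-0.006],[0.58,0.02,0,0,0,-0.009],[0.65,0.023,0,0,0,-0.009],[0.671,0.023,0,0,0,-0.009],[0.671,0.023,0,0,0,-0.009]]]'
python3 - <<'E'
from h import *
here();plan((649,15.5,245,1.557))
E
```

```text
clock: 23.65
eef_pos: [477.6, -265.3, 241.8]
tcp_rot: [-3.138, -0.005, 1.502]
contact_force: [-0.7, 0.4, -1.5]
opening: 0.283
grasp_force: 34.4
clock: 24.15
eef_pos: [488.7, -117.1, 242.5]
tcp_rot: [-3.139, -0.003, 1.533]
contact_force: [-0.4, -0.6, -0.0]
opening: 0.283
grasp_force: 35.0
clock: 24.73
eef_pos: [498.9, 14.8, 243.2]
tcp_rot: [-3.14, -0.002, 1.562]
contact_force: [-0.2, 0.8, -1.1]
opening: 0.281
grasp_force: 35.0
24.7 [498.9  14.8 243.2] [-3.140e+00 -2.000e-03  1.562e+00] q6 0.03 op 0.281 gf 35.0 [-0.2  0.8 -1.1]
(649, 15.5, 245, 1.557) -> [0.01, 0.751, -0.01, -0.0, -0.001, 0.002] rows 3.6
```

```bash

python3 -m inch '[[[0,0.1,0,0,0,0.001],[0,0.25,0,0,0,0.002],[0.005,0.4,0,0,0,0.002],[0.008,0.55,0,0,0,0.002],[0.01,0.68,0,0,0,0.002],[0.01,0.74,0,0,0,0.002],[0.01,0.751,0,0,0,0.002],[0.01,0.751,0,0,0,0.002]]]'
python3 - <<'E'
from h import *
here();plan((649,15.5,156,1.557))
s=grab("scene","s9");cv2.imwrite("pics/c9.png",cv2.resize(s[120:290,270:440].astype(np.uint8),None,fx=3.5,fy=3.5,interpolation=cv2.INTER_CUBIC))
E
```

```text
clock: 25.4
eef_pos: [649.2, 13.4, 242.6]
tcp_rot: [-3.139, -0.002, 1.553]
contact_force: [-0.5, 0.1, -1.6]
opening: 0.282
grasp_force: 35.0
25.4 [649.2  13.4 242.6] [-3.139e+00 -2.000e-03  1.553e+00] q6 0.03 op 0.282 gf 35.0 [-0.5  0.1 -1.6]
(649, 15.5, 156, 1.557) -> [0.01, -0.0, 0.433, -0.001, -0.001, -0.001] rows 2.1
```

View pics/c9.png

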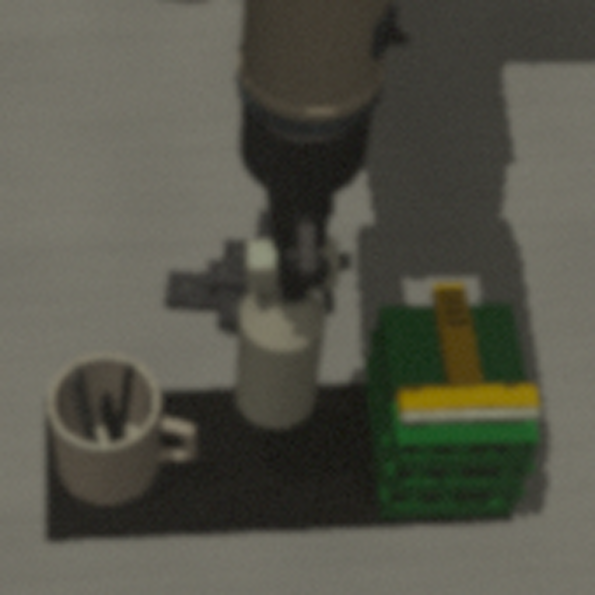

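The bottle hangs upright (body at crop (278,370)) between the mug handle (crop (190,440)) and the tier stack (from crop 370). Lowering.

```bash

python3 -m inch '[[[0.005,0,0.1,0,0,0],[0.01,0,0.22,0,0,0],[0.01,0,0.32,0,0,0],[0.01,0,0.4,0,0,0],[0.01,0,0.433,0,0,0],[0.01,0,0.435,0,0,0],[0.01,0,0.435,0,0,0]]]'
python3 - <<'E'
from h import *
here();plan((649,15.5,151.3,1.557))
E
```

```text
clock: 26.03
eef_pos: [648.7, 17.0, 157.1]
tcp_rot: [-3.141, -0.002, 1.554]
contact_force: [0.3, -0.5, -1.2]
opening: 0.28
grasp_force: 35.0
26.0 [648.7  17.  157.1] [-3.141e+00 -2.000e-03  1.554e+00] q6 0.04 op 0.280 gf 35.0 [ 0.3 -0.5 -1.2]
(649, 15.5, 151.3, 1.557) -> [-0.007, 0.001, 0.029, -0.0, -0.001, -0.001] rows 0.1
```

```bash

python3 -m inch '[[[-0.005,0,0.012,0,0,0],[-0.007,0,0.02,0,0,0],[-0.007,0,0.026,0,0,0],[-0.007,0,0.028,0,0,0],[-0.007,0,0.028,0,0,0]]]'
python3 -c "
from h import *
here()"
```

```text
clock: 26.45
eef_pos: [649.5, 16.0, 151.7]
tcp_rot: [3.141, -0.002, 1.554]
contact_force: [-0.8, 0.8, 3.4]
opening: 0.283
grasp_force: 35.8
26.4 [649.5  16.  151.7] [ 3.141e+00 -2.000e-03  1.554e+00] q6 0.04 op 0.283 gf 35.8 [-0.8  0.8  3.4]
```

Contact with the mat (3.4 N). Releasing and backing off upward.

```bash

python3 -m inch '[[[0,0,0,0,0,0],[0,0,0,0,0,0],[0,0,0,0,0,0],[0,0,0,0,0,0],[0,0,0,0,0,0],[0,0,0,0,0,0]]]' 0.2
python3 -m inch '[[[0,0,-0.05,0,0,0],[0,0,-0.15,0,0,0],[0,0,-0.3,0,0,0],[0,0,-0.45,0,0,0],[0,0,-0.6,0,0,0],[0,0,-0.75,0,0,0],[0,0,-0.75,0,0,0]]]'
python3 - <<'E'
from h import *
here();plan((500,-150,310,1.3),(380,-300,340,.9))
E
```

```text
clock: 26.95
eef_pos: [649.0, 15.9, 150.9]
tcp_rot: [-3.141, -0.002, 1.554]
contact_force: [-0.2, -0.1, 0.1]
opening: 0.599
grasp_force: 0.0
clock: 27.53
eef_pos: [651.9, 15.6, 308.9]
tcp_rot: [3.132, -0.003, 1.554]
contact_force: [0.3, -0.4, 1.0]
opening: 0.603
grasp_force: 0.0
27.5 [651.9  15.6 308.9] [ 3.132e+00 -3.000e-03  1.554e+00] q6 0.04 op 0.603 gf 0.0 [ 0.3 -0.4  1. ]
(500, -150, 310, 1.3) -> [-0.84, -0.746, -0.015, 0.003, -0.001, 0.081] rows 5.4
(380, -300, 340, 0.9) -> [-0.883, -0.378, -0.15, 0.0, -0.0, 0.127] rows 4.7
```

```bash

python3 -m inch '[[[-0.84,-0.746,-0.015,0.001,0,0.081],[-0.84,-0.746,-0.015,0.001,0,0.081],[-0.84,-0.746,-0.015,0.001,0,0.081],[-0.84,-0.746,-0.015,0.001,0,0.081],[-0.84,-0.746,-0.015,0.001,0,0.081],[-0.84,-0.746,-0.015,0.001,0,0.081],[-0.84,-0.746,-0.015,0.001,0,0.081]]]'
python3 -m inch '[[[-0.883,-0.378,-0.25,0,0,0.127],[-0.883,-0.378,-0.25,0,0,0.127],[-0.883,-0.378,-0.25,0,0,0.127],[-0.883,-0.378,-0.25,0,0,0.127],[-0.883,-0.378,-0.25,0,0,0.127],[-0.883,-0.378,-0.25,0,0,0.127],[-0.883,-0.378,-0.25,0,0,0.127],[-0.883,-0.378,-0.25,0,0,0.127]]]'
python3 - <<'E'
from h import *
here()
t=grab("top","top10");cv2.imwrite("pics/c10.png",cv2.resize(t[130:260,220:360].astype(np.uint8),None,fx=5,fy=4.6,interpolation=cv2.INTER_CUBIC))
s=grab("scene","s10")
hd=blob(t.min(2)>140,(300,170));c=moments("top",hd,182);print("bottle head",c[0],c[1],len(c[3]))
y=3.0;c=np.array([454.4,-.4]);ax=np.array([np.cos(y),np.sin(y)]);ay=np.array([-np.sin(y),np.cos(y)])
cs=c-12*ax-12*ay
P=[[*(cs+a*ax+b*ay),30] for a,b in((34,-34),(34,-8),(-34,34),(-8,34),(-34,-34))]
print("small expected crop px",np.round((proj("top",P)-[220,130]+.5)*[5,4.6]))
E
```

```text
clock: 28.12
eef_pos: [494.8, -152.3, 304.7]
tcp_rot: [-3.138, -0.001, 1.297]
contact_force: [0.2, -0.2, 0.6]
opening: 0.596
grasp_force: 0.0
clock: 28.78
eef_pos: [377.9, -299.5, 353.9]
tcp_rot: [-3.137, -0.0, 0.9]
contact_force: [-0.4, -0.1, -0.1]
opening: 0.6
grasp_force: 0.0
28.8 [ 377.9 -299.5  353.9] [-3.137 -0.     0.9  ] q6 -0.00 op 0.600 gf 0.0 [-0.4 -0.1 -0.1]
bottle head [649.32266564  18.42555574] 1.5520386585095498 95
small expected crop px [[326. 462.]
 [365. 468.]
 [444. 383.]
 [438. 419.]
 [342. 368.]]
```

View pics/c10.png

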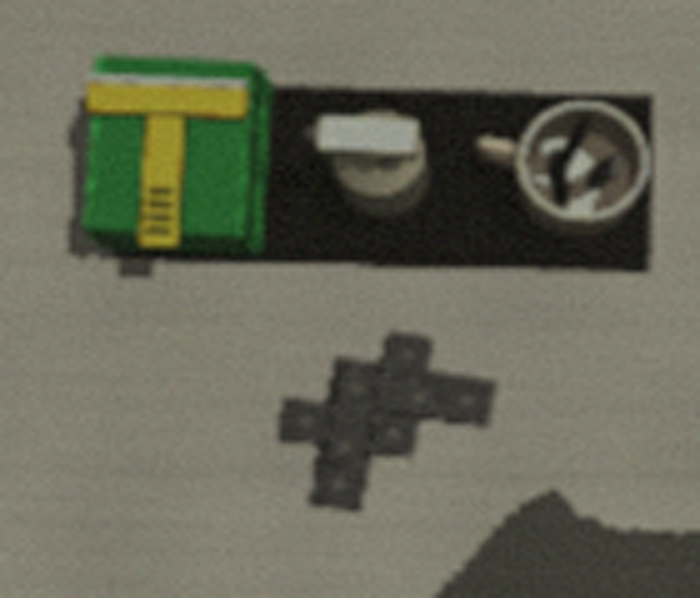

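The top view shows the bottle on the mat (head at crop (370,133)), the squeegee along the roof and the pile at crop (385,420), with rivets at (355,385), (420,395) and (345,445). The last picture is a contrast-stretched crop of the pile to confirm the small bracket.

```bash
python3 - <<'E'
from h import *
t=grab("top");t2=np.mean([grab("top") for _ in range(5)]+[t],0);s2=np.mean([grab("scene") for _ in range(6)],0)
f=lambda a,k:cv2.resize(np.clip((a-35)*2.8,0,255).astype(np.uint8),(400,400),interpolation=cv2.INTER_CUBIC)
print(np.round((proj("scene",[[454,0,20]]))))
cv2.imwrite("pics/c11.png",np.hstack([f(t2[195:245,272:322],0),f(s2[170:220,320:370],0)]))
y=3.0;c=np.array([454.4,-.4]);ax=np.array([np.cos(y),np.sin(y)]);ay=np.array([-np.sin(y),np.cos(y)])
cs=c-12*ax-12*ay
P=[[*(cs+a*ax+b*ay),30] for a,b in((34,-34),(34,-8),(-8,-8),(-8,34),(-34,34),(-34,-34))]
print("top",np.round((proj("top",P)-[272,195]+.5)*8).tolist(),"scene",np.round((proj("scene",P)-[320,170]+.5)*8+[400,0]).tolist())
E
```

```text
[[337. 190.]]
top [[105.0, 284.0], [167.0, 294.0], [184.0, 193.0], [285.0, 209.0], [295.0, 146.0], [132.0, 120.0]] scene [[666.0, 112.0], [597.0, 107.0], [591.0, 196.0], [478.0, 189.0], [474.0, 245.0], [659.0, 258.0]]
```

View pics/c11.png

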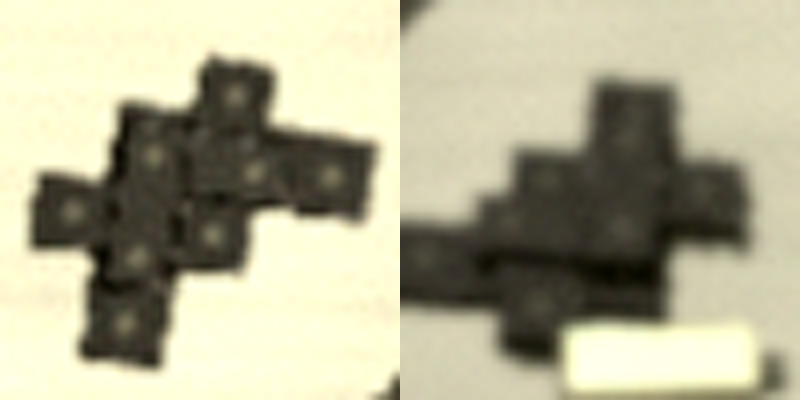

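The small's rivets at crop (155,155), (253,172) and (137,257) agree with the nominal positions (158,157), (258,172) and (140,257), to about 2 mm. The pile is flat in both views. Handing in.

```bash
python3 -c "
from rig import r
print(r.sign_off())"
```

```text
the job is handed in; nothing more can be done
None
```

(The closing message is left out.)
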